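Lock the jig with a slotted quarter-turn screw

TASK

Take the screwdriver out of its wooden stand and lock the clamping jig with it: rest the blade lightly in the screw's guide hole, turn it until the blade drops into the slot, then turn clockwise (seen from above) until the screw comes up against its stop and the jaw has closed on the wood block, without pressing hard or forcing it against the stop. Then put the screwdriver back upright in its stand, blade down, and let go. Leave the spool, brass weight, wax and tape roll where they are.

Things in the scene. Friction and masses are not known exactly. Their poses are not given: they have to be found in the camera images.
- driver_grip (a point): Middle of the screwdriver's wooden handle, a rounded bar 30 mm wide (this point's x), 20 mm thick between two flat sides (y) and 62 mm long (z, up while it stands). Grip it across the 20 mm thickness, 85 mm above the blade's tip; the handle ends 31 mm above this point. Mass about 0.11 kg.
- driver_tip (a point): Middle of the lower edge of the screwdriver's flat steel blade, with the axes of driver_grip: blade 12 mm wide (x) by 1.8 mm thick (y), 7 mm tall, so the blade's width runs along the handle's width. Above it a round shank of 12 mm diameter, and from 48 mm above the tip a brass collar of 25 mm diameter, on whose flat underside the screwdriver stands in its stand.
- stand_hole (a point): Centre of the mouth of the round hole in the top of the fixed dark wooden stand (70 x 70 x 60 mm); z up. The hole is vertical, goes right through, 17 mm in diameter with a 3 mm chamfer. When the screwdriver stands in it, the tip is 48 mm below this point.
- screw_guide (a point): Centre of the mouth of the round guide hole in the top of the grey housing (46 x 46 mm, top 42 mm above the bench) of the fixed clamping jig; z up, x along the base plate's 120 mm edge, -y towards the clamped wood block. The hole has a 4 mm chamfer, then 13.4 mm diameter: it centres the shank. The screw head lies down in it.
- screw_head (a point): Fixed point of the jig, axes as screw_guide, 11 mm below it: top of the brass screw head, unpressed. Slot 4.2 mm wide, 4.5 deep, right across the head; at first at an unknown angle within 0.45 rad of this x axis (a half turn is the same). Head is sprung: 2 N to start down, then 0.7 N/mm, 9 mm travel, then solid. Blade on screw: never over 45 N (down and sideways summed).
- screw (a joint): Angle of the slotted screw from where it was at the start (rad): 0 is unlocked, grows clockwise seen from above, stop at 1.1 (locked). It stays where it is left, and takes about 0.06 N m to turn; at the stop the torque climbs at once (0.15 N m there is plenty). Locked, the steel jaw has moved 5 mm and touches the wood block.
- red_spool: Bystander: spool of dark red thread, 41 mm diameter, 50 mm tall; origin at the middle of its underside.
- weight: Bystander: brass weight with a knob, 40 x 60 x 60 mm; origin at the middle of its underside.
- wax: Bystander: yellow block of beeswax, 36 x 52 x 19 mm; origin at the middle of its underside.
- tape_roll: Bystander: flat roll of cream tape, 96 mm diameter, 24 mm tall; origin at the middle of its underside.
Things that resemble listed ones, but are neither listed nor needed, are in the scene too. Several things look just like the part that bears stand_hole: the one meant starts farthest from the robot's base.

How it is judged:
On the way:
1. the screw is turned to its stop with the blade, the screwdriver upright in the guide hole (value of joint screw above 1 rad and horizontal distance between driver_tip and screw_guide below 0.005 m and z of driver_tip in the frame of screw_guide below -0.009 m and angle between driver_tip's own z axis and vertical below 0.2 rad), for 0.1 s.
At the end, for the whole second after the job is handed in: The screw stands at its stop (over 0.97 rad of 1.1), the screwdriver stands released and at rest in its stand, fully down (tip at least 44 mm below the hole's mouth), upright within 0.12 rad, and the four bystanders are within 25 mm of where they were (value of joint screw above 0.97 rad and horizontal distance between driver_tip and stand_hole below 0.01 m and z of driver_tip in the frame of stand_hole below -0.044 m and angle between driver_tip's own z axis and vertical below 0.12 rad and linear speed of screwdriver below 0.02 m/s and distance of each of red_spool, weight, wax, tape_roll from where it was at the start of the episode below 0.025 m); the robot touches nothing.
It fails at once if blade and screw bear on each other with more than 45 N, all contacts summed (contact force between screwdriver and screw above 45 N).
It fails at once if a bystander is pushed away by more than 25 mm (distance of any of red_spool, weight, wax, tape_roll from where it was at the start of the episode above 0.025 m).
It also fails if it takes over 64 s, if anything falls off the work surface, if the arm or the gripper's body presses on something with over 40 N, if the wrist force passes 120 N, or if a joint passes its speed limit or range.

ROBOT

A 7-joint arm with a two-finger parallel gripper is mounted at the origin on the work surface; the furniture and walls round the work are solid. World frame = base frame: x ahead of the robot, y to its left, z up, the work surface at z = 0. Lengths are in m, angles in rad, forces in N, time in s.
With the tool pointing down it reaches from about 0.4 to 0.9 m from the base axis. Payload 5.5 kg.
Tool frame: the origin (TCP) lies midway between the tips of the shut fingers; the grasp point (between the pads) lies 19 mm behind it; y points along the fingers, x is the direction in which the jaws open and shut, and the axes are right-handed (so a half turn about y gives the same grasp; the last joint's range is limited). The gripper opens to 85 mm and grips with 20 to 120 N. Pads are 22 mm wide; open, the fingers measure 114 mm over their backs; the gripper's body (76 mm by 85 mm) begins 54 mm behind the grasp point. The pads swing forward as they close: fully open they stand 13 mm farther back than shut.
Start: joints at [1.518, 0.501, -0.427, 1.55, 0.221, 1.138, -0.21], TCP at [0.202, -0.618, 0.231] pointing down, gripper open.
Joint ranges: [-2.88, 2.88], [-0.31, 2.03], [-1.54, 1.56], [0.2, 2.42], [-1.41, 4.55], [0.19, 2.02], [-2.57, 2.57]. Speed limits (rad/s): [2.57, 2.57, 3.14, 3.14, 3.14, 3.14, 3.14].

INTERFACE

Orientations are given as a unit quaternion [x, y, z, w].
In Python, from station import manip, eyes gives the robot as it stands. The module is installed in compiled form; this text tells all that it offers.
- The arm moves only by the tool jog_arm, never from a script. Its argument "increments" is a list of rows, each a list of 5 numbers: the finger opening in cm, from 0 to 8.54, then the shift along the tool's x, y, z in cm, then the turn about the tool's y in rad. In form: [[fingers, x, y, z, turn], ...]. A call has 1 to 8 rows; each row is the pose to reach, as a shift and turn from the pose commanded when the call began, along the tool's axes at that moment; what a row does not reach only later rows make up. A row lasts 1/12 s, in which the tool goes at most 41.7 mm and 7.16 degrees, less where a joint would pass 70% of its speed; a pose out of reach is approached as far as the arm can. A call with a gripper value outside its range is refused whole. The fingers move at their own pace and stop on an object; "force" is the grip in N (left out, the last holds). Time passes only in rows, so rows that repeat a pose let the fingers close. It gives the time, the measured TCP pose, the force and the opening at its end, in the units of the state.
- manip.read_state(): the state, without advancing time (a new reading comes with each control period).
- eyes.snapshot(name): name is "scene" or "top" or "wrist"; returns a dict with "frame" (480x640x3 uint8, red, green, blue), "K" (3x3 intrinsics, pixels), "origin" and "orientation" of the camera in the world. Camera axes: x right, y down, z forward; pixel columns grow to the right and rows downward; lengths in m; the calibration is good to about 2 mm. The wrist camera is an equidistant fisheye: a pixel r from the principal point sees the ray r / f radians off the axis. A picture is of the moment at which its call begins. There is no depth.
- manip.close_job(): hands the job in, once; it reports no verdict.
The state is a dict: "time_s": time; "joint_positions": joint angles; "joint_vel": joint speeds; "effort": joint torques, N m; "position": TCP position; "tcp_rot": TCP orientation; "contact_force": force on the tool from outside, world axes, zero at the start; "wrist_torque": the same for the moment, N m; "finger_gap": opening from 0.0 (shut) to 1.0 (fully open).
Only numpy, scipy, OpenCV 4.12 (cv2) and the standard library are available. Lean on these libraries where they do the work, as an engineer would, in place of code of your own. Each camera call takes 0.05 s, during which the arm holds its last target. There are 200 camera calls.

## Working session

There is one attempt and no reset: what is moved stays moved. The work goes in short steps, Python scripts to look and compute and a tool call to move; the robot and the scene stay as the last step left them, time stands still between calls to the robot, and variables do not carry over. Pictures are saved under pics/ and viewed, about 8 in all and at most 12, crops included, and the job is handed in when it is done.

Besides the shell and the picture viewer there is one more tool, called as name(argument=value, ...) on one line, values as JSON. jog_arm: Moves the arm, as the interface text tells. Its arguments: {"type":"object","properties":{"increments":{"type":"array","items":{"type":"array","items":{"type":"number"}}},"force":{"type":"number"}},"required":["increments"]}

```bash
mkdir -p pics; ls; cat > h.py <<'E'
import numpy as np, cv2
from scipy.spatial.transform import Rotation as R
from station import manip, eyes
def ray(s,u,v,fish=False):
    K=np.array(s["K"]); x=(u-K[0,2])/K[0,0]; y=(v-K[1,2])/K[1,1]
    if fish:
        r=np.hypot(x,y); k=np.sin(r)/r if r>1e-9 else 1; d=np.array([x*k,y*k,np.cos(r)])
    else: d=np.array([x,y,1.])
    return np.array(s["origin"]), R.from_quat(s["orientation"]).apply(d)
def onz(s,u,v,z,fish=False):
    o,d=ray(s,u,v,fish); return o+d*(z-o[2])/d[2]
def proj(s,p,fish=False):
    K=np.array(s["K"]); c=R.from_quat(s["orientation"]).inv().apply(np.array(p)-s["origin"])
    if fish:
        t=np.arctan2(np.hypot(c[0],c[1]),c[2]); n=c[:2]/np.hypot(c[0],c[1])*t
    else: n=c[:2]/c[2]
    return n[0]*K[0,0]+K[0,2], n[1]*K[1,1]+K[1,2]
def snap(name,tag):
    s=eyes.snapshot(name); cv2.imwrite(f"pics/{tag}.png",s["frame"][:,:,::-1]); np.save(f"pics/{tag}.npy",s,allow_pickle=True); return s
def load(tag): return np.load(f"pics/{tag}.npy",allow_pickle=True).item()
E
python3 - <<'E'
from h import *
for n in ("scene","top"):
    s=snap(n,n+"0"); print(n,s["K"],s["origin"],s["orientation"])
print(manip.read_state())
E
```

```text
pics
scene [[450.22850973   0.         318.55771767]
 [  0.         450.22850973 233.78282123]
 [  0.           0.           1.        ]] [-0.01890194  0.64152898  0.75759236] [-0.30497272  0.86097902 -0.38084786  0.14374169]
top [[484.93870918   0.         324.0043167 ]
 [  0.         484.93870918 249.58793571]
 [  0.           0.           1.        ]] [0.32993071 0.1045656  1.4076131 ] [ 0.71600313 -0.69691838  0.03293403 -0.02365669]
{'time_s': 0.1, 'joint_positions': array([ 1.51821987,  0.50177517, -0.4267796 ,  1.55133117,  0.22081825,
        1.13831487, -0.2103152 ]), 'joint_vel': array([-0.00055843, -0.00179032, -0.00175733, -0.00407571,  0.00125395,
        0.00026048, -0.00146715]), 'effort': array([-1.19524708e-02, -5.70799005e+01, -5.83916634e+00, -2.81743723e+01,
        1.04618567e-02,  5.59973472e-03,  6.50172660e-05]), 'position': array([ 0.20160698, -0.61728814,  0.23035334]), 'tcp_rot': array([-0.57202135,  0.41566042, -0.41466001,  0.57277838]), 'contact_force': array([-0.8603389 , -0.05210903, -0.13194136]), 'wrist_torque': array([0.09069016, 0.01011941, 0.01269075]), 'finger_gap': 0.9975078628474883}
```

View pics/top0.png

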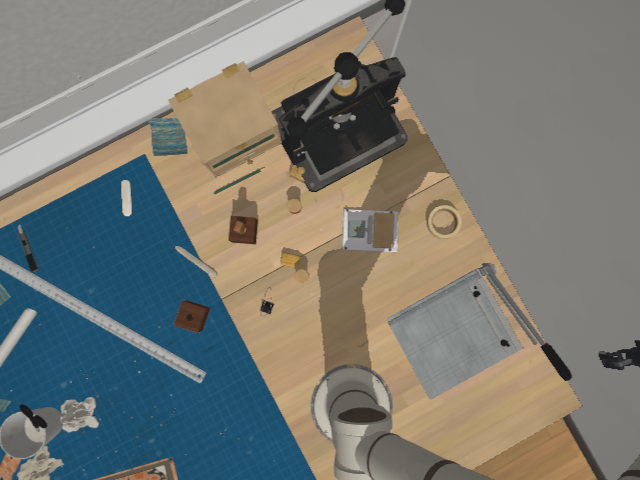

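View pics/scene0.png

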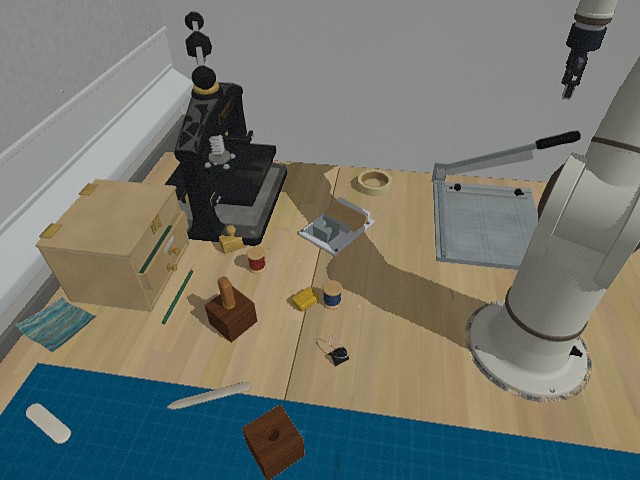

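The top view shows the driver in a stand at (243,230), an empty look-alike at (192,317), the jig at (370,230) with its grey housing on the left, and the tape roll at (444,221). The scene view shows the driver at (228,300), the jig at (335,228), the spools at (257,261) and (332,294), and the brass weight at (231,240).

```bash
python3 - <<'E'
from h import *
t=load("top0"); s=load("scene0")
c=lambda f,x,y,w,h,k: cv2.resize(f[y:y+h,x:x+w],None,fx=k,fy=k,interpolation=cv2.INTER_CUBIC)
a=np.hstack([c(t["frame"],215,195,66,50,6),c(t["frame"],335,195,66,50,6)])
b=np.hstack([c(s["frame"],195,265,66,50,6),c(s["frame"],293,190,80,66,5)[:300,:396]])
cv2.imwrite("pics/z0.png",np.vstack([a,b])[:,:,::-1])
for n,u,v,z in [("base",352,405,0),("stand",243,231,.06),("stand2",192,317,.06),("grip",240,227,.12),("jig",358,229,.042),("spoolred",294,205,.05),("weight",297,173,.03),("wax",289,258,.019),("tape",444,221,.024)]:
    print(n,onz(t,u,v,z).round(3))
E
```

```text
base [ 0.002 -0.004  0.   ]
stand [0.484 0.316 0.06 ]
stand2 [0.243 0.446 0.06 ]
grip [0.488 0.315 0.12 ]
jig [ 0.501 -0.007  0.042]
spoolred [0.563 0.176 0.05 ]
weight [0.66  0.172 0.03 ]
wax [0.415 0.187 0.019]
tape [ 0.533 -0.256  0.024]
```

View pics/z0.png

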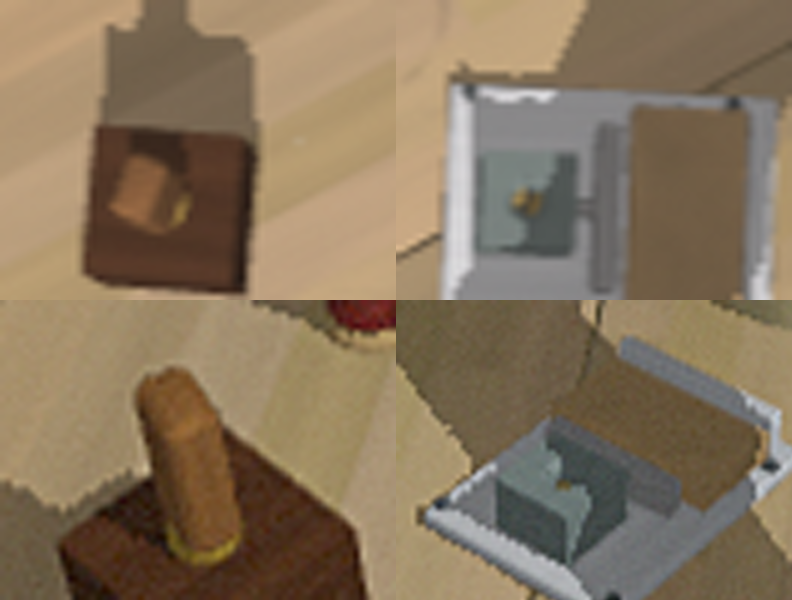

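The zoom shows the handle standing upright, leaning left through perspective, with its collar at top-view px (245,229). The grey housing is centred at px (357,228.5) with the wood block to its right, so the jig axes are roughly the world axes.

```bash
cat >> h.py <<'E'
def plan(p,jaw=None):
    st=manip.read_state(); Rm=R.from_quat(st["tcp_rot"]); M=Rm.as_matrix()
    d=Rm.inv().apply(np.array(p)-st["position"])*100
    yaw=np.arctan2(M[1,0],M[0,0]); out=""
    if jaw is not None:
        a=(jaw-yaw+np.pi/2)%np.pi-np.pi/2; out=f" turn(tool y, y down => -worldyaw) {-a:.3f}"
    print("t",round(st["time_s"],2),"pos",st["position"].round(4),"jawyaw",round(yaw,3),"ydown",M[:,1].round(3),"| inc cm",d.round(2),out,"j",st["joint_positions"].round(2),"F",st["contact_force"].round(1),"gap",round(st["finger_gap"]*85,1))
E
python3 - <<'E'
from h import *
plan([.48,-.1,.26]); plan([.485,.316,.26])
w=snap("wrist","w0"); print(w["K"],w["origin"],R.from_quat(w["orientation"]).as_matrix().round(3))
print(R.from_quat(manip.read_state()["tcp_rot"]).as_matrix().round(3))
E
```

```text
t 0.1 pos [ 0.2016 -0.6173  0.2304] jawyaw -1.255 ydown [-0.001  0.002 -1.   ] | inc cm [-40.53  -2.89  42.53]  j [ 1.52  0.5  -0.43  1.55  0.22  1.14 -0.21] F [-0.9 -0.1 -0.1] gap 84.8
t 0.1 pos [ 0.2016 -0.6173  0.2304] jawyaw -1.255 ydown [-0.001  0.002 -1.   ] | inc cm [-79.92  -2.82  55.92]  j [ 1.52  0.5  -0.43  1.55  0.22  1.14 -0.21] F [-0.9 -0.1 -0.1] gap 84.8
[[371.64829954   0.         317.61830008]
 [  0.         371.64829954 237.50251182]
 [  0.           0.           1.        ]] [ 0.279644   -0.59208661  0.37319078] [[ 0.31  -0.902 -0.301]
 [-0.951 -0.295 -0.096]
 [-0.002  0.316 -0.949]]
[[ 0.311 -0.     0.951]
 [-0.951  0.001  0.311]
 [-0.002 -1.     0.   ]]
```

jog_arm(increments=[[8.5,-40.5,-2.9,42.5,0],[8.5,-40.5,-2.9,42.5,0],[8.5,-40.5,-2.9,42.5,0],[8.5,-40.5,-2.9,42.5,0],[8.5,-40.5,-2.9,42.5,0],[8.5,-40.5,-2.9,42.5,0],[8.5,-40.5,-2.9,42.5,0],[8.5,-40.5,-2.9,42.5,0]])

```text
time_s: 0.82
position: [0.36, -0.3227, 0.2478]
tcp_rot: [0.572, -0.415, 0.415, -0.572]
contact_force: [1.5, -0.1, 0.2]
finger_gap: 0.995
```

jog_arm(increments=[[8.5,-17.5,-1,18,0],[8.5,-17.5,-1,18,0],[8.5,-17.5,-1,18,0],[8.5,-17.5,-1,18,0],[8.5,-17.5,-1,18,0],[8.5,-17.5,-1,18,0],[8.5,-55,-1,24,0],[8.5,-55,-1,24,0]])

```text
time_s: 1.48
position: [0.4635, -0.0188, 0.2577]
tcp_rot: [-0.572, 0.415, -0.415, 0.573]
contact_force: [-0.1, 0.3, 0.1]
finger_gap: 0.991
```

```bash
python3 - <<'E'
from h import *
plan([.485,.316,.26]); plan([.44,.27,.26])
E
```

```text
t 1.48 pos [ 0.4635 -0.0188  0.2577] jawyaw -1.254 ydown [ 0.001  0.001 -1.   ] | inc cm [-31.15  -0.18  12.46]  j [ 0.75  0.17 -0.84  1.96  0.15  1.07 -1.41] F [-0.1  0.3  0.1] gap 84.2
t 1.48 pos [ 0.4635 -0.0188  0.2577] jawyaw -1.254 ydown [ 0.001  0.001 -1.   ] | inc cm [-28.18  -0.19   6.75]  j [ 0.75  0.17 -0.84  1.96  0.15  1.07 -1.41] F [-0.1  0.3  0.1] gap 84.2
```

jog_arm(increments=[[8.5,-31.2,-0.2,12.5,0],[8.5,-31.2,-0.2,12.5,0],[8.5,-31.2,-0.2,12.5,0],[8.5,-31.2,-0.2,12.5,0],[8.5,-31.2,-0.2,12.5,0],[8.5,-31.2,-0.2,12.5,0],[8.5,-31.2,-0.2,12.5,0],[8.5,-31.2,-0.2,12.5,0]])

```text
time_s: 2.15
position: [0.4845, 0.313, 0.2593]
tcp_rot: [0.572, -0.415, 0.415, -0.572]
contact_force: [1.7, 0.4, 0.6]
finger_gap: 0.995
```

```bash
python3 - <<'E'
from h import *
plan([.485,.316,.26])
w=snap("wrist","w1")
print(proj(w,[.485,.316,.128],True),proj(w,[.485,.316,.06],True))
E
```

```text
t 2.15 pos [0.4845 0.313  0.2593] jawyaw -1.256 ydown [-0.    -0.001 -1.   ] | inc cm [-0.27 -0.07  0.14]  j [ 0.06  0.45 -0.9   1.7   0.38  1.18 -2.19] F [1.7 0.4 0.6] gap 84.6
(np.float64(314.1034965840041), np.float64(224.38383786871486)) (np.float64(314.7168507135439), np.float64(204.07993749015102))
```

View pics/w1.png

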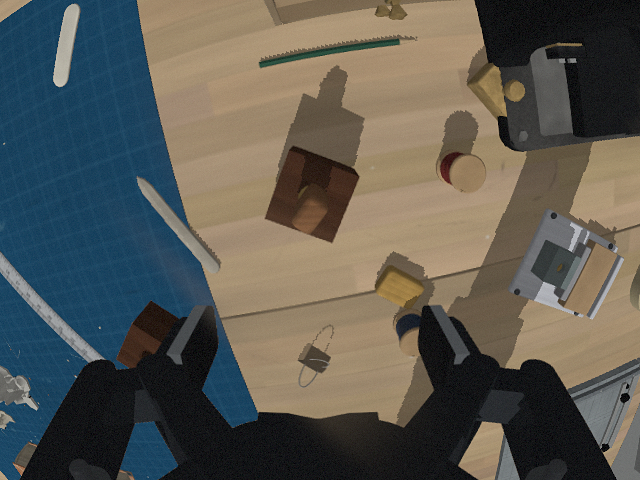

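The wrist view shows the handle at px (311,207) on its stand, the jig at (565,262) and the empty look-alike stand at (150,335). I'll zoom on the handle and jig.

```bash
python3 - <<'E'
from h import *
w=load("w1"); f=w["frame"]
a=cv2.resize(f[135:255,255:375],None,fx=5,fy=5,interpolation=cv2.INTER_CUBIC)
cv2.imwrite("pics/z1.png",a[:,:,::-1])
E
```

```text
(no output)
```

View pics/z1.png

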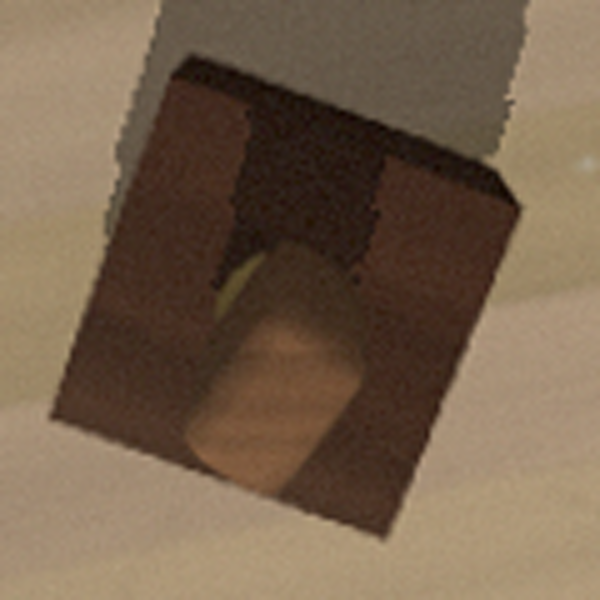

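The zoom shows handle-top corners at crop px (275,318), (362,375), (268,497), (185,438) and stand-top corners at (172,78), (521,208), (385,540), (50,418).

```bash
python3 - <<'E'
from h import *
w=load("w1")
P=lambda L,z: np.array([onz(w,255+x/5,135+y/5,z,True) for x,y in L])
h=P([(275,318),(362,375),(268,497),(185,438)],.128); s=P([(172,78),(521,208),(385,540),(50,418)],.06)
for q in (h,s):
    print(q.mean(0).round(4),[round(np.linalg.norm(q[i]-q[i-1]),4) for i in range(4)],[round(np.arctan2(*(q[i]-q[i-1])[[1,0]]),3) for i in range(4)])
plan([*h.mean(0)[:2],.12],np.arctan2(*(h[1]-h[0])[[1,0]]))
E
```

```text
[0.4899 0.3213 0.128 ] [np.float64(0.0234), np.float64(0.0159), np.float64(0.0243), np.float64(0.0159)] [np.float64(-0.323), np.float64(-1.849), np.float64(2.819), np.float64(1.241)]
[0.4898 0.3209 0.06  ] [np.float64(0.0694), np.float64(0.069), np.float64(0.07), np.float64(0.0692)] [np.float64(-0.049), np.float64(-1.615), np.float64(3.095), np.float64(1.518)]
t 2.2 pos [0.4817 0.324  0.2602] jawyaw -1.245 ydown [-0.     0.009 -1.   ] | inc cm [ 0.63 14.02  0.65]  turn(tool y, y down => -worldyaw) 0.604 j [ 0.05  0.45 -0.91  1.69  0.38  1.18 -2.19] F [-0.1  8.5  3. ] gap 84.2
```

jog_arm(increments=[[8.5,0.6,4,0.6,-2.5],[8.5,0.6,4,0.6,-2.5],[8.5,0.6,4,0.6,-2.5],[8.5,0.6,4,0.6,-2.5],[8.5,0.6,4,0.6,-2.5],[8.5,0.6,4,0.6,-2.5],[8.5,0.6,4,0.6,-2.5],[8.5,0.6,4,0.6,-2.5]])

```text
time_s: 2.87
position: [0.4922, 0.3071, 0.2194]
tcp_rot: [0.702, -0.088, 0.088, -0.701]
contact_force: [-0.0, 0.1, -0.3]
finger_gap: 0.997
```

jog_arm(increments=[[8.5,0,0,0,-1.5],[8.5,0,0,0,-1.5],[8.5,0,0,0,-1.5],[8.5,0,0,0,-1.5],[8.5,0,0,0,-1.5],[8.5,0,0,0,-1.5],[8.5,0,0,0,-1.5],[8.5,0,0,0,-1.5]])

```text
time_s: 3.53
position: [0.4923, 0.307, 0.2194]
tcp_rot: [0.658, 0.259, -0.259, -0.658]
contact_force: [0.1, -0.3, -1.3]
finger_gap: 0.997
```

jog_arm(increments=[[8.5,0,0,0,-0.5],[8.5,0,0,0,-0.5],[8.5,0,0,0,-0.5],[8.5,0,0,0,-0.5],[8.5,0,0,0,-0.5],[8.5,0,0,0,-0.5]])

```text
time_s: 4.03
position: [0.4921, 0.3073, 0.2192]
tcp_rot: [-0.575, -0.411, 0.411, 0.576]
contact_force: [0.7, -0.0, -0.4]
finger_gap: 0.998
```

```bash
python3 - <<'E'
from h import *
plan([.490,.321,.078],-1.885)
w=snap("wrist","w2"); f=w["frame"]
u,v=proj(w,[.49,.321,.1],True); u=int(u);v=int(v); print(u,v)
u=max(70,u)
v=max(65,v)
np.save("pics/c.npy",[u,v])
cv2.imwrite("pics/z2.png",cv2.resize(f[v-60:v+60,u-70:u+70],None,fx=5,fy=5,interpolation=cv2.INTER_CUBIC)[:,:,::-1])
E
```

```text
t 4.03 pos [0.4921 0.3073 0.2192] jawyaw 1.241 ydown [-0.001  0.    -1.   ] | inc cm [ 1.24 14.13  0.63]  turn(tool y, y down => -worldyaw) -0.015 j [ 0.31  0.81 -1.4   1.73  0.83  1.34 -0.02] F [ 0.7 -0.  -0.4] gap 84.8
333 220
```

View pics/z2.png

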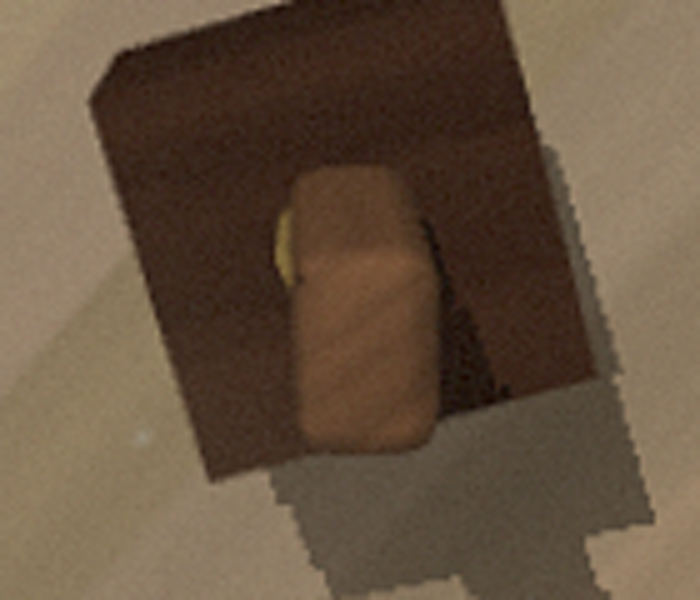

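The handle's top face shows at crop px (297,260), (437,255), (437,442), (303,447), almost squared to the jaws.

```bash
python3 - <<'E'
from h import *
w=load("w2"); c=np.load("pics/c.npy")
P=lambda L,z: np.array([onz(w,c[0]-70+x/5,c[1]-60+y/5,z,True) for x,y in L])
h=P([(297,260),(437,255),(437,442),(303,447)],.128)
print(h.mean(0).round(4),[round(np.linalg.norm(h[i]-h[i-1]),4) for i in range(4)],[round(np.arctan2(*(h[i]-h[i-1])[[1,0]]),3) for i in range(4)])
plan([*h.mean(0)[:2],.078],np.arctan2(*(h[1]-h[0])[[1,0]]))
t=load("top0"); print(onz(t,245,229.2,.063))
print(plan([(h.mean(0)[0]+.4898)/2,(h.mean(0)[1]+.321)/2,.078],-1.885))
E
```

```text
[0.4892 0.322  0.128 ] [np.float64(0.0259), np.float64(0.0182), np.float64(0.0259), np.float64(0.018)] [np.float64(2.846), np.float64(1.28), np.float64(-0.304), np.float64(-1.862)]
t 4.08 pos [0.4922 0.3073 0.2194] jawyaw 1.241 ydown [-0.001  0.    -1.   ] | inc cm [ 1.3  14.14  0.74]  turn(tool y, y down => -worldyaw) -0.039 j [ 0.31  0.81 -1.4   1.73  0.83  1.34 -0.02] F [-0.1 -0.  -0.4] gap 84.6
[0.48890728 0.30979583 0.063     ]
t 4.08 pos [0.4922 0.3073 0.2194] jawyaw 1.241 ydown [-0.001  0.    -1.   ] | inc cm [ 1.26 14.14  0.7 ]  turn(tool y, y down => -worldyaw) -0.016 j [ 0.31  0.81 -1.4   1.73  0.83  1.34 -0.02] F [-0.1 -0.  -0.4] gap 84.6
None
```

jog_arm(increments=[[8.5,1.3,2,0.7,-0.03],[8.5,1.3,6,0.7,-0.03],[8.5,1.3,10,0.7,-0.03],[8.5,1.3,13,0.7,-0.03],[8.5,1.3,14.1,0.7,-0.03],[8.5,1.3,14.1,0.7,-0.03],[8.5,1.3,14.1,0.7,-0.03]])

```text
time_s: 4.67
position: [0.4899, 0.3227, 0.0797]
tcp_rot: [-0.568, -0.421, 0.42, 0.569]
contact_force: [-0.4, -0.1, 0.8]
finger_gap: 1.0
```

jog_arm(increments=[[5,0,0,0,0],[4,0,0,0,0],[3,0,0,0,0],[2.5,0,0,0,0],[1.5,0,0,0,0],[1.5,0,0,0,0],[1.0,0,0,0,0],[1.0,0,0,0,0]], force=30)

```text
time_s: 5.33
position: [0.4901, 0.3222, 0.0793]
tcp_rot: [0.568, 0.421, -0.421, -0.568]
contact_force: [-0.2, -1.9, 5.6]
finger_gap: 0.226
```

jog_arm(increments=[[0.8,0,0,0,0],[0.8,0,0,0,0],[0.8,0,0,0,0]], force=70)

```text
time_s: 5.58
position: [0.4902, 0.3222, 0.0794]
tcp_rot: [0.568, 0.421, -0.421, -0.568]
contact_force: [-0.5, -2.0, 5.8]
finger_gap: 0.226
```

```bash
python3 - <<'E'
from h import *
plan([.49,.322,.2])
E
```

```text
t 5.58 pos [0.4902 0.3222 0.0794] jawyaw 1.275 ydown [ 0.001 -0.    -1.   ] | inc cm [ -0.02 -12.06  -0.  ]  j [ 0.2   0.96 -1.23  1.81  1.    1.16 -0.11] F [-0.5 -2.   5.8] gap 19.2
```

jog_arm(increments=[[0.8,0,-1,0,0],[0.8,0,-3,0,0],[0.8,0,-6,0,0],[0.8,0,-9,0,0],[0.8,0,-12,0,0],[0.8,0,-12,0,0],[0.8,0,-12,0,0]])

```text
time_s: 6.17
position: [0.4903, 0.323, 0.2006]
tcp_rot: [0.568, 0.422, -0.42, -0.568]
contact_force: [0.8, -0.9, -1.3]
finger_gap: 0.223
```

```bash
python3 - <<'E'
from h import *
plan([.502,-.006,.2],np.pi/2)
print(manip.read_state()["wrist_torque"])
s=snap("scene","scene1"); print(proj(s,[.49,.322,.2]))
E
```

```text
t 6.17 pos [0.4903 0.323  0.2006] jawyaw 1.275 ydown [ 0.003  0.002 -1.   ] | inc cm [-3.113e+01  1.000e-02 -1.071e+01]  turn(tool y, y down => -worldyaw) -0.296 j [ 0.26  0.84 -1.37  1.73  0.85  1.32 -0.02] F [ 0.8 -0.9 -1.3] gap 19.0
[-0.01171805 -0.02229808  0.00668733]
(np.float64(215.97573966716135), np.float64(253.87079818430772))
```

jog_arm(increments=[[0.8,-31.1,0,-10.7,-0.8],[0.8,-31.1,0,-10.7,-0.8],[0.8,-31.1,0,-10.7,-0.8],[0.8,-31.1,0,-10.7,-0.8],[0.8,-31.1,0,-10.7,-0.8],[0.8,-31.1,0,-10.7,-0.8],[0.8,-31.1,0,-10.7,-0.8],[0.8,-31.1,0,-10.7,-0.8]])

```text
time_s: 6.88
position: [0.4999, -0.0018, 0.1972]
tcp_rot: [-0.357, -0.609, 0.61, 0.359]
contact_force: [1.7, -0.7, -0.8]
finger_gap: 0.228
```

jog_arm(increments=[[0.8,0,0,0,0],[0.8,0,0,0,0],[0.8,0,0,0,0]])

```text
time_s: 7.13
position: [0.5004, -0.0, 0.1977]
tcp_rot: [-0.359, -0.609, 0.609, 0.361]
contact_force: [0.3, 0.6, -0.8]
finger_gap: 0.225
```

```bash
python3 - <<'E'
from h import *
plan([.502,-.006,.2],np.pi/2+.5)
w=snap("wrist","w3"); f=w["frame"]
u,v=map(int,proj(w,[.502,-.006,.06],True)); print(u,v)
np.save("pics/c.npy",[u,v])
cv2.imwrite("pics/z3.png",cv2.resize(f[max(0,v-75):v+75,u-100:u+100],None,fx=4,fy=4,interpolation=cv2.INTER_CUBIC)[:,:,::-1])
print(proj(w,manip.read_state()["position"]-[0,0,.067],True))
E
```

```text
t 7.13 pos [ 0.5004 -0.      0.1977] jawyaw 2.074 ydown [-0.002  0.001 -1.   ] | inc cm [-0.6  -0.23  0.15]  turn(tool y, y down => -worldyaw) 0.003 j [ 1.01  0.79 -1.51  1.94  0.84  1.28  1.28] F [ 0.3  0.6 -0.8] gap 19.1
310 220
(np.float64(319.4998381323074), np.float64(255.22118087206528))
```

View pics/z3.png

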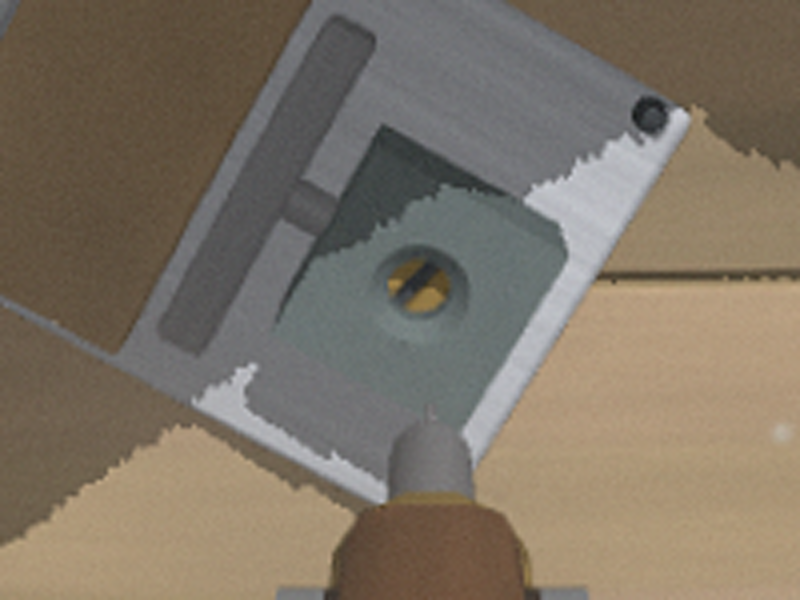

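The picture shows the guide hole rim centred at crop px (420,295), the brass head with its slot from (400,303) to (438,265), and the blade at (431,410) about 6 cm above.

```bash
python3 - <<'E'
from h import *
w=load("w3"); P=lambda x,y,z: onz(w,210+x/4,145+y/4,z,True)
print("hole",P(420,295,.042), P(419,286,.031),"rim w",P(372,295,.042)-P(468,295,.042))
d=P(438,265,.031)-P(400,303,.031); print("slot dir",np.arctan2(d[1],d[0]))
for a,b in [((570,255),(435,485)),((175,350),(345,15))]: pass
e=P(690,115,.006)-P(475,460,.006); print("plate edge",np.arctan2(e[1],e[0]))
e=P(345,15,.03)-P(165,335,.03); print("jaw edge",np.arctan2(e[1],e[0]))
st=manip.read_state(); M=R.from_quat(st["tcp_rot"]).as_matrix()
tip=P(431,410,st["position"][2]-.067); print("blade far end",tip,"rel TCP in tool",M.T@(tip-st["position"]), "toolz",M[:,2])
t=load("top0"); print(onz(t,357,228.5,.042))
E
```

```text
hole [ 0.50344819 -0.00086817  0.042     ] [ 0.504464   -0.00062216  0.031     ] rim w [ 0.00961095 -0.01753601  0.        ]
slot dir 2.874242357677224
plate edge 3.1211330680794553
jaw edge 3.112956766872566
blade far end [ 0.49664578 -0.0021975   0.1310292 ] rel TCP in tool [-0.00113278  0.06700208  0.00491171] toolz [-8.75037765e-01 -4.84054116e-01  7.22480552e-04]
[ 0.50232569 -0.00394146  0.042     ]
```

jog_arm(increments=[[0.8,-0.1,2,-0.2,0.1],[0.8,-0.1,5,-0.2,0.25],[0.8,-0.1,7.0,-0.2,0.4],[0.8,-0.1,7.4,-0.2,0.6],[0.8,-0.1,7.4,-0.2,0.6],[0.8,-0.1,7.4,-0.2,0.6],[0.8,-0.1,7.4,-0.2,0.6],[0.8,-0.1,7.4,-0.2,0.6]])

```text
time_s: 7.85
position: [0.5035, 0.0017, 0.1249]
tcp_rot: [0.522, 0.477, -0.477, -0.522]
contact_force: [0.3, -0.5, -1.2]
finger_gap: 0.224
```

```bash
python3 - <<'E'
from h import *
plan([.5025,.0002,.124],np.pi/2-.1)
w=snap("wrist","w4"); f=w["frame"]
u,v=map(int,proj(w,[.503,-.001,.05],True)); print(u,v)
np.save("pics/c.npy",[u,v])
cv2.imwrite("pics/z4.png",cv2.resize(f[v-45:v+45,u-60:u+60],None,fx=6,fy=6,interpolation=cv2.INTER_CUBIC)[:,:,::-1])
E
```

```text
t 7.85 pos [0.5035 0.0017 0.1249] jawyaw 1.481 ydown [ 0.  0. -1.] | inc cm [-0.16  0.09  0.09]  turn(tool y, y down => -worldyaw) 0.010 j [ 0.9   0.76 -1.29  1.99  0.85  1.08  0.7 ] F [ 0.3 -0.5 -1.2] gap 19.0
312 248
```

View pics/z4.png

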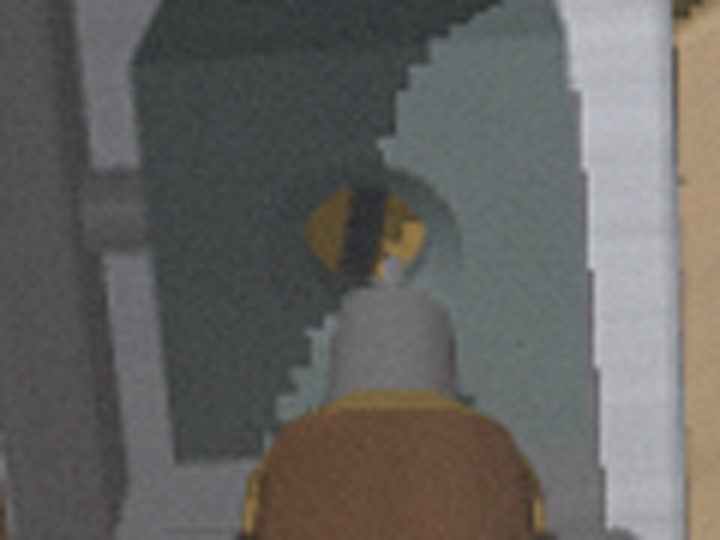

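The blade edge is at crop px (393,270) and the brass head is centred at about (366,230) with its slot from (378,190) to (355,275). The chamfer's right rim is at x≈462.

```bash
python3 - <<'E'
from h import *
w=load("w4"); c=np.load("pics/c.npy"); P=lambda x,y,z: onz(w,c[0]-60+x/6,c[1]-45+y/6,z,True)
st=manip.read_state(); p=st["position"]; M=R.from_quat(st["tcp_rot"]).as_matrix()
print("head",P(366,230,.031),"slot",(lambda d:np.arctan(d[1]/d[0]))(P(378,190,.031)-P(355,275,.031)))
print("rim right",P(462,240,.042)," left head edge",P(307,230,.031),P(427,230,.031))
tip=P(393,272,p[2]-.067); print("blade far",tip,"tool rel",M.T@(tip-p)*1e3)
sr=P(457,340,p[2]-.05),P(332,340,p[2]-.05); print("shank mid",[(M.T@(q-p)*1e3).round(1) for q in sr])
tt=M.T@(P(366,230,.031)-p)*1e3; print("head rel",tt)
E
```

```text
head [ 0.50449919 -0.00130774  0.031     ] slot -0.34482092873599446
rim right [0.50281312 0.00932332 0.042     ]  left head edge [ 0.50390072 -0.007908    0.031     ] [0.50511886 0.00551161 0.031     ]
blade far [0.49999803 0.00215746 0.05792893] tool rel [ 0.47990805 66.99874376  3.65774853]
shank mid [array([ 6.4, 50. ,  3.1]), array([-5.2, 50. ,  3.1])]
head rel [-2.5687634  93.92865245 -1.12981211]
```

jog_arm(increments=[[0.8,-0.3,0.5,0,0],[0.8,-0.3,1.0,0,0],[0.8,-0.3,1.4,0,0],[0.8,-0.3,1.8,0,0],[0.8,-0.3,2.2,0,0],[0.8,-0.3,2.4,0,0],[0.8,-0.3,2.4,0,0],[0.8,-0.3,2.4,0,0]])

```text
time_s: 8.57
position: [0.5031, -0.0024, 0.1006]
tcp_rot: [-0.523, -0.476, 0.476, 0.523]
contact_force: [-0.0, 0.0, -1.0]
finger_gap: 0.222
```

```bash
cat >> h.py <<'E'
def st():
    s=manip.read_state(); M=R.from_quat(s["tcp_rot"]).as_matrix()
    print("t",round(s["time_s"],2),"p",(s["position"]*1e3).round(1),"long",round(np.arctan2(M[1,0],M[0,0])-np.pi/2,3),"F",s["contact_force"].round(1),"T",s["wrist_torque"].round(3),"gap",round(s["finger_gap"]*85,1))
E
python3 -c "
from h import *
st()"
```

```text
t 8.57 p [503.1  -2.4 100.6] long -0.095 F [-0.  0. -1.] T [0.186 0.06  0.028] gap 18.9
```

jog_arm(increments=[[0.8,0,0.1,0,0],[0.8,0,0.2,0,0],[0.8,0,0.3,0,0],[0.8,0,0.4,0,0],[0.8,0,0.5,0,0],[0.8,0,0.55,0,0],[0.8,0,0.55,0,0],[0.8,0,0.55,0,0]])

```text
time_s: 9.23
position: [0.5034, -0.0023, 0.0953]
tcp_rot: [-0.523, -0.476, 0.475, 0.523]
contact_force: [0.5, 2.7, -0.0]
finger_gap: 0.227
```

```bash
python3 -c "
from h import *
st()"
```

```text
t 9.23 p [503.4  -2.3  95.3] long -0.096 F [ 0.5  2.7 -0. ] T [ 0.731 -0.114  0.027] gap 19.3
```

jog_arm(increments=[[0.8,0.1,0,0,0],[0.8,0.1,0.1,0,0],[0.8,0.1,0.2,0,0],[0.8,0.1,0.2,0,0],[0.8,0.1,0.2,0,0]])

```text
time_s: 9.65
position: [0.5034, -0.002, 0.0932]
tcp_rot: [0.524, 0.475, -0.476, -0.523]
contact_force: [0.6, -0.9, -0.1]
finger_gap: 0.225
```

```bash
python3 -c "
from h import *
st()"
```

```text
t 9.65 p [503.4  -2.   93.2] long -0.096 F [ 0.6 -0.9 -0.1] T [ 0.054 -0.061  0.039] gap 19.1
```

jog_arm(increments=[[0.8,0,0,0,0.05],[0.8,0,0,0,0.1],[0.8,0,0,0,0.15],[0.8,0,0,0,0.2],[0.8,0,0,0,0.25],[0.8,0,0,0,0.3],[0.8,0,0,0,0.3]])

```text
time_s: 10.23
position: [0.5033, -0.0021, 0.0934]
tcp_rot: [0.589, 0.391, -0.392, -0.589]
contact_force: [0.5, 0.7, 0.5]
finger_gap: 0.226
```

```bash
python3 -c "
from h import *
st()"
```

```text
t 10.23 p [503.3  -2.1  93.4] long -0.398 F [0.5 0.7 0.5] T [0.044 0.042 0.041] gap 19.2
```

jog_arm(increments=[[0.8,0,0,0,0.05],[0.8,0,0,0,0.1],[0.8,0,0,0,0.15],[0.8,0,0,0,0.2],[0.8,0,0,0,0.25],[0.8,0,0,0,0.25]])

```text
time_s: 10.73
position: [0.5035, -0.0018, 0.0934]
tcp_rot: [0.633, 0.316, -0.315, -0.633]
contact_force: [-0.0, -0.2, 1.6]
finger_gap: 0.222
```

```bash
python3 -c "
from h import *
st()"
```

```text
t 10.73 p [503.5  -1.8  93.4] long -0.646 F [-0.  -0.2  1.6] T [ 0.14  -0.09  -0.003] gap 18.9
```

jog_arm(increments=[[0.8,0,0,0,0.05],[0.8,0,0,0,0.1],[0.8,0,0,0,0.15],[0.8,0,0,0,0.2],[0.8,0,0,0,0.25],[0.8,0,0,0,0.3]])

```text
time_s: 11.23
position: [0.5034, -0.002, 0.0932]
tcp_rot: [0.673, 0.218, -0.218, -0.673]
contact_force: [-0.1, -0.3, 0.7]
finger_gap: 0.227
```

```bash
python3 -c "
from h import *
st()
w=snap('wrist','w5'); f=w['frame']; u,v=300,250
cv2.imwrite('pics/z5.png',cv2.resize(f[v-90:v+60,u-120:u+80],None,fx=4,fy=4,interpolation=cv2.INTER_CUBIC)[:,:,::-1])
st()"
```

```text
t 11.23 p [503.4  -2.   93.2] long -0.945 F [-0.1 -0.3  0.7] T [-0.135 -0.073  0.029] gap 19.3
t 11.28 p [503.4  -2.1  93.3] long -0.948 F [1.2 0.2 0.1] T [-0.062 -0.121  0.048] gap 19.7
```

View pics/z5.png

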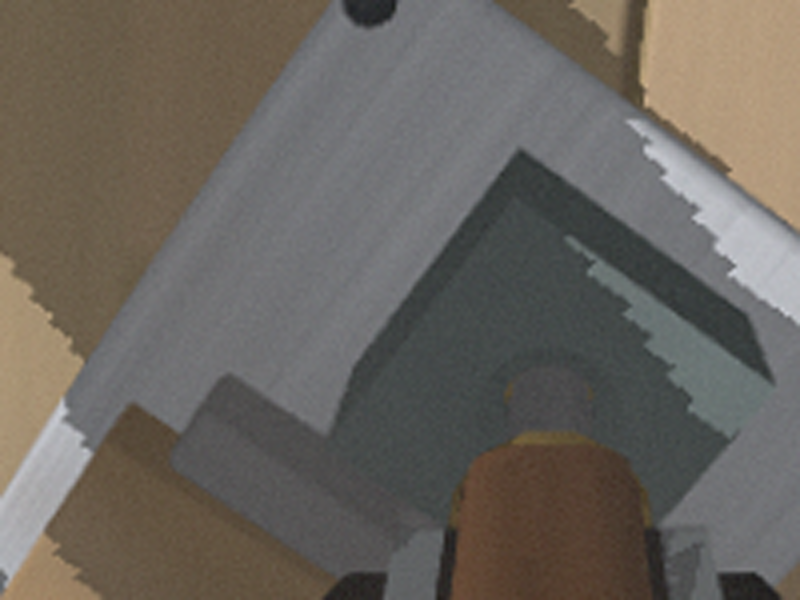

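The shank sits centred in the guide hole at crop px (548,400), and the jaw at (280,470) now lies next to the wood block. I'll keep turning in small steps and watch the torque.

jog_arm(increments=[[0.8,0,0,0,0.05],[0.8,0,0,0,0.1],[0.8,0,0,0,0.15],[0.8,0,0,0,0.2],[0.8,0,0,0,0.25],[0.8,0,0,0,0.3]])

```text
time_s: 11.78
position: [0.5032, -0.0022, 0.0932]
tcp_rot: [0.698, 0.115, -0.115, -0.697]
contact_force: [-0.6, -0.9, 1.1]
finger_gap: 0.226
```

```bash
python3 -c "
from h import *
st()"
```

```text
t 11.78 p [503.2  -2.2  93.2] long -1.245 F [-0.6 -0.9  1.1] T [-0.19  -0.065  0.078] gap 19.2
```

jog_arm(increments=[[0.8,0,0,0,0.03],[0.8,0,0,0,0.06],[0.8,0,0,0,0.1],[0.8,0,0,0,0.1]])

```text
time_s: 12.12
position: [0.5032, -0.0022, 0.0932]
tcp_rot: [0.703, 0.08, -0.08, -0.702]
contact_force: [-0.6, -1.0, 0.7]
finger_gap: 0.23
```

```bash
python3 -c "
from h import *
st()"
```

```text
t 12.12 p [503.2  -2.2  93.2] long -1.344 F [-0.6 -1.   0.7] T [-0.226  0.044  0.094] gap 19.6
```

jog_arm(increments=[[0.8,0,0,0,0.025],[0.8,0,0,0,0.05],[0.8,0,0,0,0.05]])

```text
time_s: 12.37
position: [0.5032, -0.0021, 0.0931]
tcp_rot: [0.705, 0.061, -0.062, -0.704]
contact_force: [-0.1, -2.0, 0.9]
finger_gap: 0.225
```

```bash
python3 -c "
from h import *
st()"
```

```text
t 12.37 p [503.2  -2.1  93.1] long -1.397 F [-0.1 -2.   0.9] T [-0.523  0.035  0.028] gap 19.1
```

jog_arm(increments=[[0.8,0,0,0,0.025],[0.8,0,0,0,0.05],[0.8,0,0,0,0.05]])

```text
time_s: 12.62
position: [0.5032, -0.0021, 0.0932]
tcp_rot: [0.706, 0.043, -0.044, -0.706]
contact_force: [-1.1, -2.4, 1.3]
finger_gap: 0.226
```

```bash
python3 -c "
from h import *
st()"
```

```text
t 12.62 p [503.2  -2.1  93.2] long -1.448 F [-1.1 -2.4  1.3] T [-0.727  0.072  0.056] gap 19.2
```

jog_arm(increments=[[0.8,0,0,-0.06,0.025],[0.8,0,0,-0.06,0.05],[0.8,0,0,-0.06,0.05]])

```text
time_s: 12.87
position: [0.5032, -0.0022, 0.0932]
tcp_rot: [0.707, 0.026, -0.026, -0.707]
contact_force: [-0.8, -1.1, 1.4]
finger_gap: 0.231
```

```bash
python3 -c "
from h import *
st()"
```

```text
t 12.87 p [503.2  -2.2  93.2] long -1.498 F [-0.8 -1.1  1.4] T [-0.485  0.228  0.058] gap 19.6
```

jog_arm(increments=[[0.8,0,0,0,0.025],[0.8,0,0,0,0.05],[0.8,0,0,0,0.05]])

```text
time_s: 13.12
position: [0.5032, -0.0022, 0.0932]
tcp_rot: [0.707, 0.008, -0.008, -0.707]
contact_force: [-1.5, -2.0, 1.2]
finger_gap: 0.225
```

```bash
python3 -c "
from h import *
st()"
```

```text
t 13.12 p [503.2  -2.2  93.2] long -1.548 F [-1.5 -2.   1.2] T [-0.53   0.305  0.045] gap 19.1
```

jog_arm(increments=[[0.8,0,0,0,0.02],[0.8,0,0,0,0.04],[0.8,0,0,0,0.04]])

```text
time_s: 13.37
position: [0.5032, -0.0022, 0.0932]
tcp_rot: [0.707, -0.006, 0.006, -0.707]
contact_force: [-1.0, -1.6, 0.9]
finger_gap: 0.229
```

```bash
python3 -c "
from h import *
st()"
```

```text
t 13.37 p [503.2  -2.2  93.2] long -1.587 F [-1.  -1.6  0.9] T [-0.498  0.339  0.116] gap 19.4
```

jog_arm(increments=[[0.8,0,0,0,0.02],[0.8,0,0,0,0.04],[0.8,0,0,0,0.04]])

```text
time_s: 13.62
position: [0.5032, -0.0023, 0.0932]
tcp_rot: [0.707, -0.02, 0.02, -0.707]
contact_force: [-1.6, -1.1, 1.0]
finger_gap: 0.223
```

```bash
python3 -c "
from h import *
st()
w=snap('wrist','w6'); f=w['frame']; u,v=300,250
cv2.imwrite('pics/z6.png',cv2.resize(f[v-90:v+60,u-120:u+80],None,fx=4,fy=4,interpolation=cv2.INTER_CUBIC)[:,:,::-1])
st()"
```

```text
t 13.62 p [503.2  -2.3  93.2] long -1.627 F [-1.6 -1.1  1. ] T [-0.508  0.476  0.043] gap 18.9
t 13.67 p [503.2  -2.3  93.2] long -1.626 F [-1.3 -2.2  1.1] T [-0.519  0.48   0.095] gap 19.1
```

jog_arm(increments=[[0.8,0,0,0,0.02],[0.8,0,0,0,0.04],[0.8,0,0,0,0.04]])

```text
time_s: 13.92
position: [0.5032, -0.0023, 0.0931]
tcp_rot: [0.706, -0.034, 0.034, -0.706]
contact_force: [-1.2, -1.8, 1.6]
finger_gap: 0.228
```

```bash
python3 -c "
from h import *
st();[(eyes.snapshot('wrist'),st()) for _ in range(2)]"
```

```text
t 13.92 p [503.2  -2.3  93.1] long -1.667 F [-1.2 -1.8  1.6] T [-0.591  0.585  0.092] gap 19.4
t 13.97 p [503.2  -2.3  93.1] long -1.666 F [-2.4 -1.3  1.6] T [-0.584  0.632  0.061] gap 18.8
t 14.02 p [503.1  -2.3  93.1] long -1.666 F [-2.2 -1.4  1.1] T [-0.547  0.615  0.054] gap 19.4
```

jog_arm(increments=[[0.8,0,0,0,0.02],[0.8,0,0,0,0.04],[0.8,0,0,0,0.04]])

```text
time_s: 14.27
position: [0.5032, -0.0022, 0.0932]
tcp_rot: [0.705, -0.048, 0.048, -0.705]
contact_force: [-2.6, -2.6, 2.1]
finger_gap: 0.224
```

```bash
python3 -c "
from h import *
st();[(eyes.snapshot('wrist'),st()) for _ in range(2)]"
```

```text
t 14.27 p [503.2  -2.2  93.2] long -1.707 F [-2.6 -2.6  2.1] T [-0.534  0.717  0.028] gap 19.0
t 14.32 p [503.2  -2.2  93.2] long -1.706 F [-1.8 -1.5  0.2] T [-0.532  0.694  0.045] gap 19.2
t 14.37 p [503.2  -2.2  93.2] long -1.706 F [-2.9 -2.   0.8] T [-0.513  0.717  0.085] gap 19.4
```

```bash
python3 -c "
from h import *
w=snap('wrist','w7'); f=w['frame']
u,v=map(int,proj(w,[.503,-.03,.04],True)); print(u,v)
np.save('pics/c.npy',[u,v])
cv2.imwrite('pics/z7.png',cv2.resize(f[v-60:v+60,u-80:u+80],None,fx=5,fy=5,interpolation=cv2.INTER_CUBIC)[:,:,::-1])"
```

```text
322 306
```

View pics/z7.png

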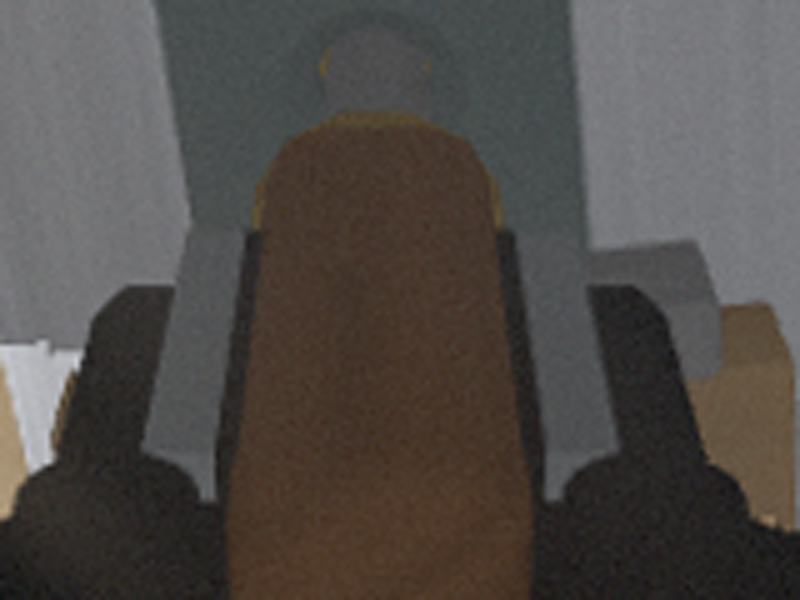

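The jaw's top at crop px (700,340) now meets the wood block's front edge at (700,375), where a gap of about 5 mm showed before, so the screw is being driven and nears its stop.

jog_arm(increments=[[0.8,-0.06,0,-0.05,0],[0.8,-0.06,0,-0.05,0.02],[0.8,-0.06,0,-0.05,0.04],[0.8,-0.06,0,-0.05,0.04]])

```text
time_s: 14.75
position: [0.503, -0.0024, 0.0934]
tcp_rot: [-0.704, 0.062, -0.063, 0.704]
contact_force: [-1.4, -0.6, 1.0]
finger_gap: 0.225
```

```bash
python3 -c "
from h import *
st();[(eyes.snapshot('wrist'),st()) for _ in range(2)]"
```

```text
t 14.75 p [503.   -2.4  93.4] long -1.747 F [-1.4 -0.6  1. ] T [-0.165  0.415  0.109] gap 19.1
t 14.8 p [503.   -2.4  93.3] long -1.746 F [-0.8 -0.5  1. ] T [-0.144  0.439  0.107] gap 19.0
t 14.85 p [503.   -2.4  93.3] long -1.746 F [-1.2 -0.9  1. ] T [-0.182  0.369  0.129] gap 19.2
```

jog_arm(increments=[[0.8,0,0,0,0.02],[0.8,0,0,0,0.04],[0.8,0,0,0,0.04]])

```text
time_s: 15.1
position: [0.503, -0.0025, 0.0933]
tcp_rot: [-0.703, 0.076, -0.077, 0.703]
contact_force: [-0.9, -0.5, 1.1]
finger_gap: 0.227
```

```bash
python3 -c "
from h import *
st();[(eyes.snapshot('wrist'),st()) for _ in range(2)]"
```

```text
t 15.1 p [503.   -2.5  93.3] long -1.787 F [-0.9 -0.5  1.1] T [-0.068  0.281  0.171] gap 19.3
t 15.15 p [503.   -2.5  93.3] long -1.786 F [-0.6 -1.   1.3] T [-0.048  0.239  0.126] gap 19.2
t 15.2 p [502.9  -2.5  93.3] long -1.786 F [ 0.2 -0.1  0.5] T [-0.101  0.206  0.154] gap 19.1
```

The torque climbs clearly now (0.05 to 0.11 to 0.15 N m), so the screw is at its stop. I'll relax the turn within the slot's slack and lift.

jog_arm(increments=[[0.8,0,0,0,-0.05],[0.8,0,0,0,-0.1],[0.8,0,0,0,-0.15],[0.8,0,0,0,-0.15]])

```text
time_s: 15.53
position: [0.503, -0.0025, 0.0933]
tcp_rot: [-0.707, 0.022, -0.023, 0.707]
contact_force: [-0.5, -0.9, 0.9]
finger_gap: 0.228
```

```bash
python3 -c "
from h import *
st();[(eyes.snapshot('wrist'),st()) for _ in range(2)]"
```

```text
t 15.53 p [503.   -2.5  93.3] long -1.634 F [-0.5 -0.9  0.9] T [-0.099  0.112  0.012] gap 19.4
t 15.58 p [503.   -2.5  93.3] long -1.637 F [-0.1 -0.7  0.9] T [-0.061  0.064 -0.008] gap 18.9
t 15.63 p [503.   -2.5  93.3] long -1.637 F [-0.6  0.2  1. ] T [ 0.018  0.129 -0.005] gap 19.1
```

jog_arm(increments=[[0.8,0,-0.4,0,0],[0.8,0,-1,0,0],[0.8,0,-2,0,0],[0.8,0,-4,0,0],[0.8,0,-7,0,0],[0.8,0,-11,0,0],[0.8,0,-11,0,0],[0.8,0,-11,0,0]])

```text
time_s: 16.3
position: [0.5045, -0.0025, 0.2062]
tcp_rot: [0.707, -0.021, 0.025, -0.706]
contact_force: [-0.4, -0.9, -1.5]
finger_gap: 0.223
```

```bash
python3 -c "
from h import *
plan([.4902,.3222,.2],1.275)
w=snap('wrist','w8'); f=w['frame']
u,v=map(int,proj(w,[.503,-.015,.04],True)); print(u,v)
np.save('pics/c.npy',[u,v])
cv2.imwrite('pics/z8.png',cv2.resize(f[v-75:v+75,u-100:u+100],None,fx=4,fy=4,interpolation=cv2.INTER_CUBIC)[:,:,::-1])"
```

```text
t 16.3 pos [ 0.5045 -0.0025  0.2062] jawyaw -0.066 ydown [ 0.005 -0.001 -1.   ] | inc cm [-3.56  0.57 32.31]  turn(tool y, y down => -worldyaw) -1.341 j [ 0.82  0.43 -1.07  1.93  0.44  1.04 -0.51] F [-0.4 -0.9 -1.5] gap 19.0
314 227
```

View pics/z8.png

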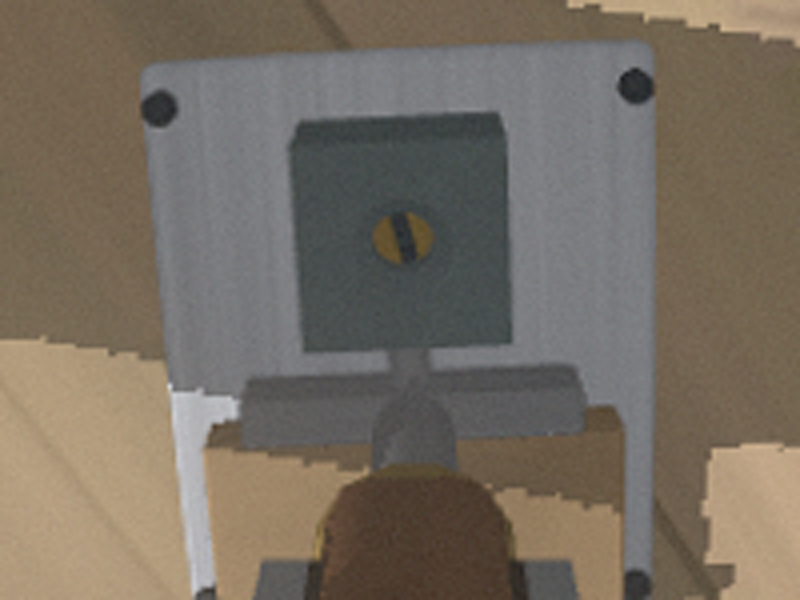

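The jaw at crop px (410,410) is in contact with the wood block, and the slot now runs from (397,212) to (409,262).

```bash
python3 - <<'E'
from h import *
w=load("w8"); c=np.load("pics/c.npy"); P=lambda x,y,z: onz(w,c[0]-100+x/4,c[1]-75+y/4,z,True)
d=P(397,212,.031)-P(409,262,.031); print("slot",np.arctan2(d[1],d[0]),np.arctan2(d[1],d[0])-np.pi)
# axis by mask: dark pixels inside brass disc
f=cv2.resize(w["frame"][c[1]-75:c[1]+75,c[0]-100:c[0]+100],None,fx=4,fy=4,interpolation=cv2.INTER_CUBIC)[205:270,365:440].astype(int)
m=((f[:,:,0]-f[:,:,2])>35).astype(np.uint8); ys,xs=np.nonzero(m); print(m.sum())
hull=cv2.convexHull(np.c_[xs,ys].astype(np.int32)); H=np.zeros_like(m); cv2.fillConvexPoly(H,hull,1)
ys,xs=np.nonzero(H&(1-m)); k=(np.hypot(xs-xs.mean(),ys-ys.mean())<40); vx,vy,x0,y0=cv2.fitLine(np.c_[xs,ys].astype(np.float32),cv2.DIST_HUBER,0,.01,.01).ravel()
a=P(365+x0-20*vx,205+y0-20*vy,.031)-P(365+x0+20*vx,205+y0+20*vy,.031); print("slot mask",np.arctan2(a[1],a[0]))
E
```

```text
slot 1.730572821551678 -1.411019832038115
1197
slot mask 1.831134570791493
```

```bash
cat > slot.py <<'E'
from h import *
for tag in ("w3","w8"):
    w=load(tag); u,v=map(int,proj(w,[.504,-.001,.031],True)); k=8
    f=cv2.resize(w["frame"][v-12:v+12,u-14:u+14],None,fx=k,fy=k,interpolation=cv2.INTER_CUBIC).astype(int)
    for th in (25,35,45):
        m=((f[:,:,0]-f[:,:,2])>th).astype(np.uint8)
        n,l,s,_=cv2.connectedComponentsWithStats(m); m=np.isin(l,[i for i in range(1,n) if s[i,4]>150]).astype(np.uint8)
        ys,xs=np.nonzero(m); H=np.zeros_like(m); cv2.fillConvexPoly(H,cv2.convexHull(np.c_[xs,ys].astype(np.int32)),1)
        D=(H&(1-cv2.erode(m,np.ones((1,1))))); D=cv2.morphologyEx(D,cv2.MORPH_OPEN,np.ones((7,7),np.uint8))
        ys,xs=np.nonzero(D); vx,vy,x0,y0=cv2.fitLine(np.c_[xs,ys].astype(np.float32),cv2.DIST_L2,0,.01,.01).ravel()
        Q=lambda x,y: onz(w,u-14+x/k,v-12+y/k,.031,True)
        a=Q(x0-30*vx,y0-30*vy)-Q(x0+30*vx,y0+30*vy); print(tag,th,m.sum(),D.sum(),round(np.arctan(a[1]/a[0]),3))
E
python3 slot.py
```

```text
w3 25 6345 3056 -0.276
w3 35 5418 3243 -0.299
w3 45 4131 3594 -0.404
w8 25 5703 3292 -1.361
w8 35 4781 3501 -1.35
w8 45 3685 3755 -1.348
```

The mask fit gives a slot turn of about 1.07 rad, which agrees with the 1.1 rad stop. Now back to the stand.

jog_arm(increments=[[0.8,-3.6,0,32.3,-1.34],[0.8,-3.6,0,32.3,-1.34],[0.8,-3.6,0,32.3,-1.34],[0.8,-3.6,0,32.3,-1.34],[0.8,-3.6,0,32.3,-1.34],[0.8,-3.6,0,32.3,-1.34],[0.8,-3.6,0,32.3,-1.34],[0.8,-3.6,0,32.3,-1.34]])

```text
time_s: 17.02
position: [0.4859, 0.3247, 0.202]
tcp_rot: [-0.63, -0.32, 0.322, 0.63]
contact_force: [0.8, 0.7, -0.3]
finger_gap: 0.222
```

```bash
python3 -c "
from h import *
plan([.4902,.3222,.2],1.275)"
```

```text
t 17.02 pos [0.4859 0.3247 0.202 ] jawyaw 0.943 ydown [-0.002 -0.    -1.   ] | inc cm [ 0.05  0.2  -0.49]  turn(tool y, y down => -worldyaw) -0.332 j [ 0.19  0.69 -1.19  1.73  0.68  1.21 -0.24] F [ 0.8  0.7 -0.3] gap 18.8
```

jog_arm(increments=[[0.8,0.05,0.5,-0.5,-0.33],[0.8,0.05,2,-0.5,-0.33],[0.8,0.05,4,-0.5,-0.33],[0.8,0.05,5,-0.5,-0.33],[0.8,0.05,5,-0.5,-0.33],[0.8,0.05,5,-0.5,-0.33],[0.8,0.05,5,-0.5,-0.33]])

```text
time_s: 17.6
position: [0.4922, 0.3196, 0.1538]
tcp_rot: [-0.571, -0.418, 0.417, 0.571]
contact_force: [0.1, 0.0, -0.7]
finger_gap: 0.227
```

```bash
python3 -c "
from h import *
plan([.4902,.3222,.0794],1.275)
w=snap('wrist','w9'); f=w['frame']
u,v=map(int,proj(w,[.49,.322,.07],True)); print(u,v)
np.save('pics/c.npy',[u,v])
cv2.imwrite('pics/z9.png',cv2.resize(f[v-75:v+75,u-100:u+100],None,fx=4,fy=4,interpolation=cv2.INTER_CUBIC)[:,:,::-1])"
```

```text
t 17.6 pos [0.4922 0.3196 0.1538] jawyaw 1.263 ydown [ 0.  0. -1.] | inc cm [0.19 7.44 0.27]  turn(tool y, y down => -worldyaw) -0.012 j [ 0.2   0.79 -1.2   1.77  0.8   1.17  0.02] F [ 0.1  0.  -0.7] gap 19.3
319 240
```

View pics/z9.png

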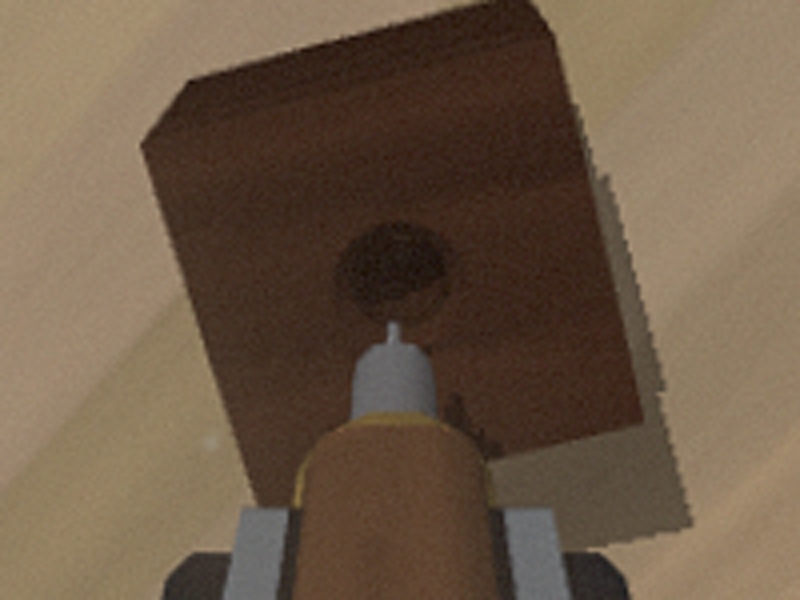

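The stand's hole is centred at crop px (395,272) and the blade at (393,330), in line with it.

```bash
python3 - <<'E'
from h import *
w=load("w9"); c=np.load("pics/c.npy"); P=lambda x,y,z: onz(w,c[0]-100+x/4,c[1]-75+y/4,z,True)
s=manip.read_state(); M=R.from_quat(s["tcp_rot"]).as_matrix(); p=s["position"]
print("hole",P(395,272,.06)); print("hole in tool mm",M.T@(P(395,272,.06)-p)*1e3,"blade far",M.T@(P(393,323,p[2]-.0674)-p)*1e3)
q=np.array([P(142,145,.06),P(547,35,.06),P(643,422,.06)]); print("stand centre", (q[0]+q[2])/2, [np.linalg.norm(q[i]-q[i-1]) for i in range(3)])
E
```

```text
hole [0.48778023 0.32156824 0.06      ]
hole in tool mm [ 0.23499893 94.22126687  5.13665374] blade far [-4.81568126e-02  6.73947061e+01  5.63077850e+00]
stand centre [0.49068754 0.32157325 0.06      ] [np.float64(0.09834690747064626), np.float64(0.06846018411480793), np.float64(0.07011692543771063)]
```

jog_arm(increments=[[0.8,0.15,1,0.2,0],[0.8,0.15,2.2,0.2,0],[0.8,0.15,3,0.2,0],[0.8,0.15,3.6,0.2,0],[0.8,0.15,4.2,0.2,0],[0.8,0.15,4.6,0.2,0],[0.8,0.15,4.6,0.2,0]])

```text
time_s: 18.23
position: [0.4902, 0.321, 0.1061]
tcp_rot: [-0.57, -0.417, 0.419, 0.57]
contact_force: [0.7, -0.6, -0.6]
finger_gap: 0.222
```

```bash
python3 -c "
from h import *
st();plan([.4902,.3222,.0794],1.275)"
```

```text
t 18.23 p [490.2 321.  106.1] long -0.306 F [ 0.7 -0.6 -0.6] T [0.038 0.003 0.009] gap 18.8
t 18.23 pos [0.4902 0.321  0.1061] jawyaw 1.265 ydown [-0.001 -0.001 -1.   ] | inc cm [0.12 2.67 0.03]  turn(tool y, y down => -worldyaw) -0.010 j [ 0.17  0.84 -1.14  1.8   0.86  1.1  -0.03] F [ 0.7 -0.6 -0.6] gap 18.8
```

Tip is 21 mm into the hole without side force; continue down to just above seating.

jog_arm(increments=[[0.8,0.05,0.6,0,0],[0.8,0.05,1.2,0,0],[0.8,0.05,1.8,0,0],[0.8,0.05,2.2,0,0],[0.8,0.05,2.5,0,0],[0.8,0.05,2.6,0,0],[0.8,0.05,2.6,0,0]])

```text
time_s: 18.82
position: [0.4906, 0.3219, 0.0809]
tcp_rot: [-0.57, -0.418, 0.418, 0.57]
contact_force: [0.8, 0.4, -0.8]
finger_gap: 0.228
```

```bash
python3 -c "
from h import *
st()"
```

```text
t 18.82 p [490.6 321.9  80.9] long -0.306 F [ 0.8  0.4 -0.8] T [-0.003  0.006  0.039] gap 19.4
```

jog_arm(increments=[[0.8,0,0.1,0,0],[0.8,0,0.2,0,0],[0.8,0,0.2,0,0]])

```text
time_s: 19.07
position: [0.4909, 0.3221, 0.0795]
tcp_rot: [-0.57, -0.418, 0.418, 0.57]
contact_force: [0.1, 0.8, 0.1]
finger_gap: 0.226
```

jog_arm(increments=[[2.2,0,0,0,0],[2.6,0,0,0,0],[3.5,0,0,0,0],[5,0,0,0,0],[7,0,0,0,0],[8.5,0,0,0,0],[8.5,0,0,0,0]])

```text
time_s: 19.65
position: [0.4908, 0.3219, 0.0792]
tcp_rot: [0.57, 0.418, -0.418, -0.57]
contact_force: [1.7, -1.2, -0.2]
finger_gap: 0.951
```

jog_arm(increments=[[8.5,0,0,0,0],[8.5,0,-1,0,0],[8.5,0,-3,0,0],[8.5,0,-6,0,0],[8.5,0,-10,0,0],[8.5,0,-13,0,0],[8.5,0,-13,0,0],[8.5,0,-13,0,0]])

```text
time_s: 20.32
position: [0.4916, 0.323, 0.212]
tcp_rot: [0.571, 0.42, -0.416, -0.57]
contact_force: [-0.0, -0.0, -0.8]
finger_gap: 0.994
```

```bash
python3 -c "
from h import *
st()
a=snap('top','top2'); b=snap('wrist','w10')
c=lambda f,x,y,w,h,k: cv2.resize(f[y:y+h,x:x+w],None,fx=k,fy=k,interpolation=cv2.INTER_CUBIC)
u,v=map(int,proj(b,[.49,.322,.09],True)); np.save('pics/c.npy',[u,v])
s=snap('scene','scene2')
cv2.imwrite('pics/z10.png',np.hstack([c(b['frame'],u-50,max(0,v-60),100,120,4),c(s['frame'],180,220,100,120,4)])[:,:,::-1])
t0=load('top0'); d=cv2.absdiff(t0['frame'],a['frame']).max(2)
for n,x,y in (('spool',294,205),('weight',297,173),('wax',289,258),('tape',444,221)): print(n,d[y-18:y+18,x-18:x+18].mean())
"
```

```text
t 20.32 p [491.6 323.  212. ] long -0.306 F [-0.  -0.  -0.8] T [ 0.033 -0.001  0.001] gap 84.5
spool 31.699845679012345
weight 1.8695987654320987
wax 29.040123456790123
tape 2.1604938271604937
```

No more views are left, so I check numerically: colour-mask centroids before and after, and the handle's position from the wrist view.

```bash
python3 - <<'E'
from h import *
def cen(f,lo,hi,box):
    x,y,w,h=box; m=cv2.inRange(cv2.cvtColor(f[y:y+h,x:x+w],cv2.COLOR_RGB2HSV),lo,hi); n,l,s,c=cv2.connectedComponentsWithStats(m)
    if n<2: return None
    i=1+s[1:,4].argmax(); return (c[i]+[x,y]).round(1),s[i,4]
a,b=load("scene0")["frame"],load("scene2")["frame"]
for n,lo,hi,box in [("wax",(20,150,60),(32,255,255),(270,275,60,50)),("spool",(170,120,40),(180,255,255),(235,240,50,45)),("handle",(8,110,90),(16,200,255),(200,265,50,60)),("collar",(20,120,60),(35,255,255),(205,290,50,40)),("weight",(15,100,60),(28,255,255),(210,220,40,40))]:
    print(n,cen(a,lo,hi,box),cen(b,lo,hi,box))
for n,(x,y,w,h) in dict(driver=(205,265,55,80),wax=(285,280,40,40),spool=(242,245,30,35),tape=(350,160,45,40)).items():
    print(n,cv2.absdiff(a,b)[y:y+h,x:x+w].mean().round(1))
w=load("w10"); f=w["frame"]; u,v=map(int,proj(w,[.49,.322,.128],True))
g=f[v-25:v+25,u-25:u+25].astype(int).sum(2); 
print("handle top (wrist)",u,v); hs=cv2.cvtColor(f[v-30:v+30,u-30:u+30],cv2.COLOR_RGB2HSV); m=(hs[:,:,2]>105)&(hs[:,:,1]>90)
n,l,s,c=cv2.connectedComponentsWithStats(m.astype(np.uint8)); i=1+s[1:,4].argmax(); print(s[i],onz(w,*(c[i]+[u-30,v-30]),.128,True))
E
```

```text
wax (array([305. , 298.6]), np.int32(409)) (array([304.9, 298.7]), np.int32(407))
spool (array([250., 260.]), np.int32(3)) (array([251.3, 265.7]), np.int32(6))
handle (array([227. , 290.5]), np.int32(275)) (array([226. , 290.5]), np.int32(271))
collar (array([227.6, 306.1]), np.int32(27)) (array([227. , 305.8]), np.int32(32))
weight (array([229.9, 241. ]), np.int32(451)) (array([230. , 240.9]), np.int32(446))
driver 4.6
wax 3.1
spool 3.2
tape 2.8
handle top (wrist) 316 244
[ 19   9  23  17 224] [0.48035869 0.32386467 0.128     ]
```

```bash
python3 -c "
from h import *
st(); print(manip.close_job())"
```

```text
t 20.47 p [490.4 321.2 208.3] long -0.306 F [ 0.2 -0.1 -1.2] T [ 0.005  0.008 -0.057] gap 84.4
the job is handed in; nothing more can be done
None
```

I took the screwdriver from the farther stand and turned the screw clockwise to its stop. I then put the screwdriver back in its stand, let go, and handed the job in at about 20.5 s of the 64 s allowed.

**Screw and jaw**
- **Torque:** it stayed around 0.05–0.06 N m while turning, then climbed to about 0.15 N m at the end. I stopped there and backed off within the slot's slack before lifting.
- **Angle:** the slot turned about 1.05–1.09 rad in the before and after pictures, against the 1.1 rad stop. A stricter colour threshold gave only 0.94 rad, but its starting reading was the outlier.
- **Jaw and force:** the gap to the wood block had closed in the last picture. Downward force readings stayed around 2–3 N. The blade-on-screw force itself was not measured.

**Screwdriver in its stand**
- **Position:** the handle and collar appear within 1 pixel of where they started in the scene camera. The fingers opened at the height where I first gripped it, and no lasting force remained on the tool.
- **Not confirmed by eye:** I had used all 12 picture views, so this last check is numbers only. A rough wrist-camera reading put the handle top about 10 mm off. I took its colour mask as unreliable because it also picks up part of the handle's side, and the scene camera disagrees with it.

**Bystanders**
- **Wax, weight and tape roll:** the wax and weight are within 0.1 pixel of their start, and the tape roll's patch of the scene image is unchanged.
- **Spool:** its colour mask found too few pixels to use. Its patch of the scene image is unchanged.
- **Top view:** the wax and spool areas looked different there, which I put down to the arm and its shadow.

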